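# Gauge the keyway and fit the matching key

## Robot

A 6-joint arm with a two-finger parallel gripper is mounted at the origin on a cart in front of the work surface, level with it; the furniture and walls round the work are solid. World frame = base frame: x ahead of the robot, y to its left, z up, the work surface at z = 0. Lengths are in m, angles in rad, forces in N, time in s.
With the tool pointing down it reaches from about 0.375 to 0.9 m from the base axis. Payload 3.1 kg.
Tool frame: the origin (TCP) lies at the centre of the arm's flange, where the gripper is bolted on; the fingertips stand robot.tip_extent ahead of it and the grasp point (between the pads) lies 164 mm ahead of it (robot.tip_extent is the distance from the TCP to the fingertips, in m); z points along the fingers, y is the line along which they close (so a half turn about z gives the same grasp; the last joint's range is limited). The gripper opens to 87 mm and grips with 3 to 60 N. Pads are 19 mm wide; open, the fingers measure 117 mm over their backs; the gripper's body (75 mm by 190 mm) begins 51 mm behind the grasp point.
Start: joints at [1.133, 0.527, 1.433, -0, 1.181, -0.178], TCP at [0.16, 0.604, 0.405] pointing down, gripper open.
Joint ranges: [-3.08, 3.08], [-0.75, 2.2], [0.22, 2.44], [-1.43, 4.57], [0, 2.65], [-2.85, 2.85]. Speed limits (rad/s): [2.79, 2.79, 3.14, 3.14, 3.14, 3.14].

## Interface

Orientations are given as a unit quaternion [x, y, z, w].
In Python, from rig import get_obs, camera, hand_in, cut_out, robot gives the robot as it stands.
- The arm moves only by the tool step_arm, never from a script. Its argument "rows" is a list of rows, each a list of 6 numbers: the shift along the world's x, y, z in m, then the turn, a rotation vector about the world's x, y, z in degrees. A call has 1 to 12 rows; each row shifts and turns the commanded pose from where the row before left it; what a row does not reach is not made up. A row lasts 1/8 s, in which the tool goes at most 62.5 mm and 10.7 degrees, less where a joint would pass 70% of its speed; a pose out of reach is approached as far as the arm can. A call is refused whole if a number of a shift passes 0.0625 or a number of a turn 10.7, either way. A call with a gripper value outside its range is refused whole. "jaw" is the finger opening in m, from 0 to 0.087, set as the call begins (left out, the last holds). The fingers move at their own pace and stop on an object; "squeeze" is the grip in N (left out, the last holds). Time passes only in rows, so rows that do not move let the fingers close. It gives the time, the measured TCP pose, the force, the opening and the grip force at its end, in the units of the state.
- get_obs(): the state, without advancing time (a new reading comes with each control period).
- camera(name): name is "scene" or "side" or "wrist"; returns a dict with "pixels" (480x640x3 uint8, blue, green, red), "depth" (480x640 float32, m along the optical axis (not along the pixel's ray), 0 where there is no reading), "fov_y" (degrees; the focal length in pixels is half the picture's height over the tangent of half this angle, whatever the lens; pixels are square), "cx", "cy" (the principal point, pixels), "k1" (the pictures are not rectified: a ray, as slopes to the right and down, at radius r is drawn at 1 + k1 r^2 times it, then the intrinsics apply), "extrinsics" (4x4, takes a point from camera to world coordinates); the wrist camera has in their place "mount" (4x4, takes a point from camera to tool coordinates, whose origin is the TCP and whose axes are the flange's). Camera axes: x right, y up, looking along -z (the intrinsics and any distortion apply to the point x, -y, -z); pixel columns grow to the right and rows downward; lengths in m; the calibration is good to about 2 mm. A picture is of the moment at which its call begins: read the wrist's pose just before it.
- hand_in(): hands the job in; it is judged then, once.
Trained networks look in the newest picture that a camera, given by its name, has taken for a name from the list of things; names that differ only in an ending like _2 or _b are one class to them, and where a whole thing is asked for, a point or a joint stands for the part that bears it (a point fixed in the world has none). Each returns a list of dicts, best first, with "confidence" (0 to 1); they miss things now and then, are a little off and sometimes report something else, mostly with a low value. They report only what shows in the picture. A call takes as long as a camera call. They do not tell look-alikes from the thing itself.
- cut_out(label, camera): "region" (480x640 bool, what is visible of it) and "extent" ([centre column, centre row, width, height] in pixels, round what is visible of it).
The state is a dict: "time": time; "q": joint angles; "joint_velocities": joint speeds; "joint_torque": joint torques, N m; "position": TCP position; "tool_rot": TCP orientation; "ft_force": force on the tool from outside, world axes, zero at the start; "moment": the same for the moment, N m; "grip_width": finger opening in m; "grip_force": force on a finger pad.
Only numpy, scipy, OpenCV 4.12 (cv2) and the standard library are available. Lean on these libraries where they do the work, as an engineer would, in place of code of your own. Each camera call takes 0.05 s, during which the arm holds its last target. There are 200 camera calls.

## Task

Measure the middle keyway of the aluminium plate with the sprung depth gauge: push the probe into it, shoe across the keyway, until the shoe sits flat on the plate, hold it there for a second (the gauge will not settle by its own weight) with a light, steady 9 N or so (5 to 13 N) between shoe and plate, and read the depth; come down slowly and never ram it (45 N). Hang the gauge back upright in its saddle stand by its collar, about mid-length, and let go, then lay the one key of that height (yellow 10 mm, blue 15 mm, red 20 mm) in the middle keyway, fully down, flush and not sticking out at either end, and let go. Leave the other two keys and everything else where they are, and do not jam the key hard against the plate.

Things in the scene. Friction and masses are not known exactly. Their poses are not given: they have to be found in the camera images.
- plate: Aluminium slide plate, 80 (its x) x 150 (its y) x 35 mm high, fixed on the bench. Three straight keyways 20 mm wide run along its x from end to end, open at both ends, at y = -45, 0 and +45 mm. One is 10, one 15 and one 20 mm deep; which is which changes. Origin: centre of the underside; z up.
- keyway (a point): Centre of the MIDDLE keyway, level with the plate's top face (35 mm above the bench). Its x runs along the keyway, y across it, z up.
- stand: Dark wooden saddle stand, fixed: base 80 (x) x 90 (y) x 8 mm with two upright walls 20 mm thick, 90 mm long in y, 60 mm high, and a 40 mm gap between them (x = -20 to +20 mm), open at both y ends. The gauge hangs in it at the start, collar on both walls, shoe and probe free in the gap, its axes along the stand's. Origin: centre of the underside.
- gauge: Sprung depth gauge, 0.2 kg. Black grip block 30 (x) x 26 (y) mm, 5 to 52 mm above the origin, to be gripped across y; steel cap to 56 mm; under it a collar 60 (x) x 26 (y) x 5 mm. Origin: centre of the collar's underside; z up. Below on a stem a flat rubber-faced shoe 26 (x) x 64 (y) x 10 mm; its underside is 14 to 22 mm below the origin, set differently each time and tight.
- gauge_probe (a joint): Travel of the gauge's round 8 mm probe, m. 0: tip 24 mm below the shoe; 0.024: tip level with the shoe (stop 0.026). Shoe flat: depth = 0.024 - value. A black pointer on the x faces then stands on the yellow (10 mm), blue (15) or red (20) band. Spring: 3 N when out + 0.2 N/mm. Shoe force on plate = rise of tool push since hanging free, less spring force.
- key_board: Thin plywood board, 250 (x) x 70 (y) x 6 mm, fixed, on which the three keys stand in a row along its x, 80 mm apart, in any order, each with its x along the board's. Origin: centre of the underside.
- tape_measure: Yellow tape measure, 66 x 84 x 36 mm, loose bystander. Origin: centre of the underside.
- screw_jar: Glass jar of screws, 66 mm across, 86 mm high, loose bystander. Origin: centre of the underside.
- marker: Blue marker pen, 14 x 131 x 15 mm, lying loose, bystander. Origin: centre of the underside.
- key_yellow: Brass key with a yellow grip fin: brass bar 60 (x) x 17 (y) x 10 mm high; on its middle a plastic fin 30 (x) x 10 (y) x 26 mm high, to be gripped across its y from above. About 0.09 kg. It is flush in a groove 10 mm deep. Origin: centre of the underside; z up.
- key_yellow_top (a point): Centre of the brass top face of the yellow key, 10 mm above its underside (foot of the fin).
- key_blue: Brass key with a blue grip fin: brass bar 60 (x) x 17 (y) x 15 mm high; on its middle a plastic fin 30 (x) x 10 (y) x 26 mm high, to be gripped across its y from above. About 0.09 kg. It is flush in a groove 15 mm deep. Origin: centre of the underside; z up.
- key_blue_top (a point): Centre of the brass top face of the blue key, 15 mm above its underside (foot of the fin).
- key_red: Brass key with a red grip fin: brass bar 60 (x) x 17 (y) x 20 mm high; on its middle a plastic fin 30 (x) x 10 (y) x 26 mm high, to be gripped across its y from above. About 0.09 kg. It is flush in a groove 20 mm deep. Origin: centre of the underside; z up.
- key_red_top (a point): Centre of the brass top face of the red key, 20 mm above its underside (foot of the fin).
Mind the look-alikes: they are no part of the job. Several things have the shape of the stand; the one meant has the colours described above.

How it is judged:
On the way, in this order (a step that is already met when the one before it is completed fails the run):
1. the gauge's shoe sits flat on the plate, pressed on it with 5 to 13 N, across the middle keyway, probe in the groove, for half a second (x of gauge in the frame of keyway between -0.027 and 0.027 m and y of gauge in the frame of keyway between -0.007 and 0.007 m and angle between gauge's own z axis and vertical below 0.05 rad and angle between the x axis of gauge and the x axis of plate, either way round below 0.3 rad and contact force between gauge and plate between 5 and 13 N and (value of joint gauge_probe between 0.003 and 0.005 m or value of joint gauge_probe between 0.008 and 0.01 m or value of joint gauge_probe between 0.013 and 0.015 m)), for 0.5 s.
2. the gauge hangs released in its stand again (x of gauge in the frame of stand between -0.01 and 0.01 m and y of gauge in the frame of stand between -0.015 and 0.015 m and z of gauge in the frame of stand between 0.058 and 0.062 m and angle between gauge's own z axis and vertical below 0.06 rad and contact force between the fingers and gauge below 0.1 N), for 0.2 s.
3. the key of the right height lies flush in the middle keyway, released (((z of key_yellow_top in the frame of keyway between -0.0015 and 0.0015 m and y of key_yellow_top in the frame of keyway between -0.003 and 0.003 m and x of key_yellow_top in the frame of keyway between -0.011 and 0.011 m and angle between the x axis of key_yellow and the x axis of plate, either way round below 0.1 rad and angle between key_yellow's own z axis and vertical below 0.06 rad and linear speed of key_yellow below 0.01 m/s and contact force between the fingers and key_yellow below 0.1 N and distance of each of key_blue, key_red from where it was at the start of the episode below 0.02 m) or (z of key_blue_top in the frame of keyway between -0.0015 and 0.0015 m and y of key_blue_top in the frame of keyway between -0.003 and 0.003 m and x of key_blue_top in the frame of keyway between -0.011 and 0.011 m and angle between the x axis of key_blue and the x axis of plate, either way round below 0.1 rad and angle between key_blue's own z axis and vertical below 0.06 rad and linear speed of key_blue below 0.01 m/s and contact force between the fingers and key_blue below 0.1 N and distance of each of key_yellow, key_red from where it was at the start of the episode below 0.02 m) or (z of key_red_top in the frame of keyway between -0.0015 and 0.0015 m and y of key_red_top in the frame of keyway between -0.003 and 0.003 m and x of key_red_top in the frame of keyway between -0.011 and 0.011 m and angle between the x axis of key_red and the x axis of plate, either way round below 0.1 rad and angle between key_red's own z axis and vertical below 0.06 rad and linear speed of key_red below 0.01 m/s and contact force between the fingers and key_red below 0.1 N and distance of each of key_yellow, key_blue from where it was at the start of the episode below 0.02 m))), for 0.2 s.
At the end, for the whole second after the job is handed in: One key lies in the middle keyway: top flush (1.5 mm), 3 mm across and 11 mm along of centre, in line (0.1 rad), upright (0.06 rad), at rest; other keys within 20 mm of their start; gauge hung in its stand: 10 mm in x, 15 in y, 2 in height, upright (0.06 rad); nothing held (all of step 2 and ((z of key_yellow_top in the frame of keyway between -0.0015 and 0.0015 m and y of key_yellow_top in the frame of keyway between -0.003 and 0.003 m and x of key_yellow_top in the frame of keyway between -0.011 and 0.011 m and angle between the x axis of key_yellow and the x axis of plate, either way round below 0.1 rad and angle between key_yellow's own z axis and vertical below 0.06 rad and linear speed of key_yellow below 0.01 m/s and contact force between the fingers and key_yellow below 0.1 N and distance of each of key_blue, key_red from where it was at the start of the episode below 0.02 m) or (z of key_blue_top in the frame of keyway between -0.0015 and 0.0015 m and y of key_blue_top in the frame of keyway between -0.003 and 0.003 m and x of key_blue_top in the frame of keyway between -0.011 and 0.011 m and angle between the x axis of key_blue and the x axis of plate, either way round below 0.1 rad and angle between key_blue's own z axis and vertical below 0.06 rad and linear speed of key_blue below 0.01 m/s and contact force between the fingers and key_blue below 0.1 N and distance of each of key_yellow, key_red from where it was at the start of the episode below 0.02 m) or (z of key_red_top in the frame of keyway between -0.0015 and 0.0015 m and y of key_red_top in the frame of keyway between -0.003 and 0.003 m and x of key_red_top in the frame of keyway between -0.011 and 0.011 m and angle between the x axis of key_red and the x axis of plate, either way round below 0.1 rad and angle between key_red's own z axis and vertical below 0.06 rad and linear speed of key_red below 0.01 m/s and contact force between the fingers and key_red below 0.1 N and distance of each of key_yellow, key_blue from where it was at the start of the episode below 0.02 m))); the robot touches nothing.
It fails at once if the gauge is rammed on the plate with more than 45 N (contact force between gauge and plate above 45 N).
It fails at once if a key is jammed against the plate with more than 45 N (contact force between any of key_yellow, key_blue, key_red and plate above 45 N).
It fails at once if a bystander is moved by more than 30 mm (distance of any of tape_measure, screw_jar, marker from where it was at the start of the episode above 0.03 m).
It also fails if it takes over 69 s, if anything falls off the work surface, if the arm or the gripper's body presses on something with over 40 N, if the wrist force passes 120 N, or if a joint passes its speed limit or range.

## Working session

There is one attempt and no reset: what is moved stays moved. The work goes in short steps, Python scripts to look and compute and a tool call to move; the robot and the scene stay as the last step left them, time stands still between calls to the robot, and variables do not carry over. Pictures are saved under pics/ and viewed, at most 10 in all, crops included, and the job is handed in when it is done.

Besides the shell and the picture viewer there is one more tool, called as name(argument=value, ...), one argument or row to a line, values as JSON. step_arm: Moves the arm, as the interface text tells. Its arguments: {"type":"object","properties":{"rows":{"type":"array"},"jaw":{"type":"number"},"squeeze":{"type":"number"}},"required":["rows"]}

```bash
mkdir -p pics
cat > h.py <<'E'
import numpy as np, cv2, json
from rig import get_obs, camera, hand_in, cut_out, robot
from scipy.spatial.transform import Rotation as R
def snap(name):
    o=get_obs(); c=camera(name)
    if name=="wrist":
        T=np.eye(4);T[:3,:3]=R.from_quat(o["tool_rot"]).as_matrix();T[:3,3]=o["position"]
        c["E"]=T@np.array(c["mount"])
    else: c["E"]=np.array(c["extrinsics"])
    c["f"]=240/np.tan(np.radians(c["fov_y"])/2)
    return c
def K(c): return np.array([[c["f"],0,c["cx"]],[0,c["f"],c["cy"]],[0,0,1.]]),np.array([c["k1"],0,0,0.])
def rays(c,uv):
    k,d=K(c); p=cv2.undistortPointsIter(np.array(uv,float).reshape(-1,1,2),k,d,None,None,(3,50,1e-10)).reshape(-1,2)
    return np.c_[p[:,0],-p[:,1],-np.ones(len(p))]
def world(c,uv,z=None):
    r=rays(c,uv)
    if z is None:
        uv=np.array(uv).reshape(-1,2).round().astype(int); P=r*c["depth"][uv[:,1],uv[:,0]][:,None]
        return P@c["E"][:3,:3].T+c["E"][:3,3]
    w=r@c["E"][:3,:3].T; o=c["E"][:3,3]
    return o+w*((z-o[2])/w[:,2])[:,None]
def cloud(c,mask=None):
    m=c["depth"]>0
    if mask is not None: m&=mask
    v,u=np.nonzero(m); uv=np.c_[u,v]
    return world(c,uv),uv
def proj(c,P):
    Q=(np.atleast_2d(P)-c["E"][:3,3])@c["E"][:3,:3]
    k,d=K(c); return cv2.projectPoints(Q*[1,-1,-1],np.zeros(3),np.zeros(3),k,d)[0].reshape(-1,2)
E
python3 - <<'E'
from h import *
print(get_obs(),robot.tip_extent)
for n in ["scene","side","wrist"]:
    c=snap(n); cv2.imwrite(f"pics/{n}0.png",c["pixels"]); print(n,c["f"],c["cx"],c["cy"],c["k1"],c["E"].round(3).tolist())
    for l in ["plate","stand","gauge","key_board","key_yellow","key_blue","key_red","tape_measure","screw_jar","marker"]:
        r=cut_out(l,n)
        for d in r:
            P,_=cloud(c,d["region"]); 
            print(l,round(d["confidence"],2),np.round(d["extent"]).astype(int), np.percentile(P,[5,50,95],axis=0).round(3).tolist() if len(P) else None)
E
```

```text
{'time': 0.0, 'q': array([ 1.13349299e+00,  5.28453116e-01,  1.43388074e+00, -2.92237279e-05,
        1.18136607e+00, -1.78495223e-01]), 'joint_velocities': array([ 0.0029274 ,  0.00136582,  0.00069311, -0.00111905, -0.00039514,
        0.00187055]), 'joint_torque': array([-1.32309215e-03, -4.40044749e+01, -1.76591331e+01,  6.29846100e-02,
        5.83865948e-02, -1.59044484e-04]), 'position': array([0.15978312, 0.60388395, 0.40378609]), 'tool_rot': array([ 1.29037619e-01,  9.91639139e-01, -1.00818016e-03, -3.06435433e-04]), 'ft_force': array([0.3814418 , 0.33943908, 0.20890178]), 'moment': array([ 0.00836705,  0.00896238, -0.00494142]), 'grip_force': 0.0, 'grip_width': 0.08695854361022315} 0.1822
scene 544.5714890089129 329.12523198140406 236.93384981938283 -0.0004927698879526718 [[0.584, 0.425, -0.691, -0.442], [-0.811, 0.325, -0.486, -0.648], [0.018, 0.845, 0.535, 0.835], [0.0, 0.0, 0.0, 1.0]]
stand 0.69 [257 268  46  47] [[0.314, 0.095, 0.006], [0.366, 0.129, 0.038], [0.395, 0.179, 0.063]]
stand 0.65 [251 233  43  38] [[0.443, 0.224, 0.006], [0.464, 0.25, 0.034], [0.514, 0.319, 0
[... 1931 characters left out ...]
d 0.75 [393 331  41  30] [[0.56, -0.264, 0.009], [0.586, -0.26, 0.025], [0.614, -0.251, 0.05]]
tape_measure 0.78 [397 230  31  26] [[0.695, 0.033, 0.011], [0.725, 0.05, 0.031], [0.748, 0.09, 0.035]]
screw_jar 0.79 [353 176  26  42] [[0.67, 0.302, 0.005], [0.692, 0.311, 0.049], [0.722, 0.349, 0.085]]
screw_jar 0.46 [327 265  42  56] [[0.489, -0.11, 0.004], [0.528, -0.062, 0.032], [0.568, 0.031, 0.036]]
marker 0.73 [339 212  10  22] [[0.618, 0.149, 0.005], [0.624, 0.202, 0.011], [0.63, 0.263, 0.015]]
wrist 423.94904074784694 320.1267192309551 238.91253056887587 -0.07223082308835992 [[0.255, -0.921, -0.293, 0.079], [0.967, 0.243, 0.077, 0.625], [0.0, -0.303, 0.953, 0.383], [0.0, 0.0, 0.0, 1.0]]
```

Run:
```python
import cv2,numpy as np
a=cv2.imread("pics/scene0.png")[170:370,160:480]; b=cv2.imread("pics/side0.png")[140:390,180:450]
a=cv2.resize(a,(800,500)); b=cv2.resize(b,(648,600))
cv2.imwrite("pics/a.png",a); cv2.imwrite("pics/b.png",b)
```

```text
(no output)
```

View pics/a.png

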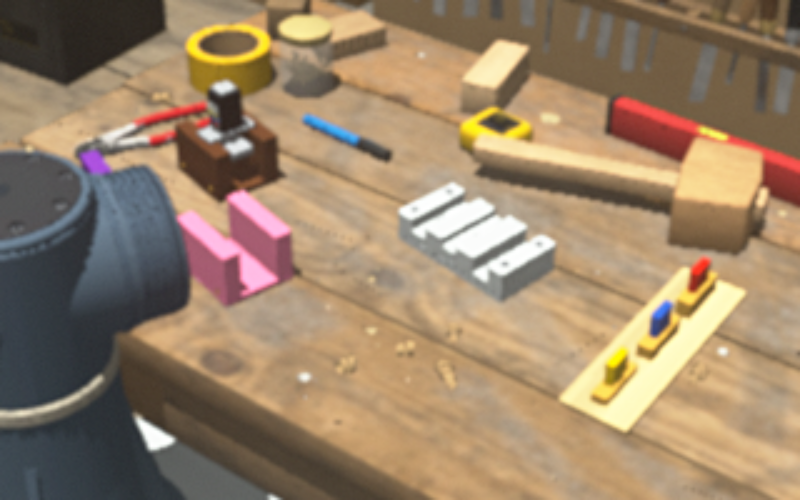

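View pics/b.png

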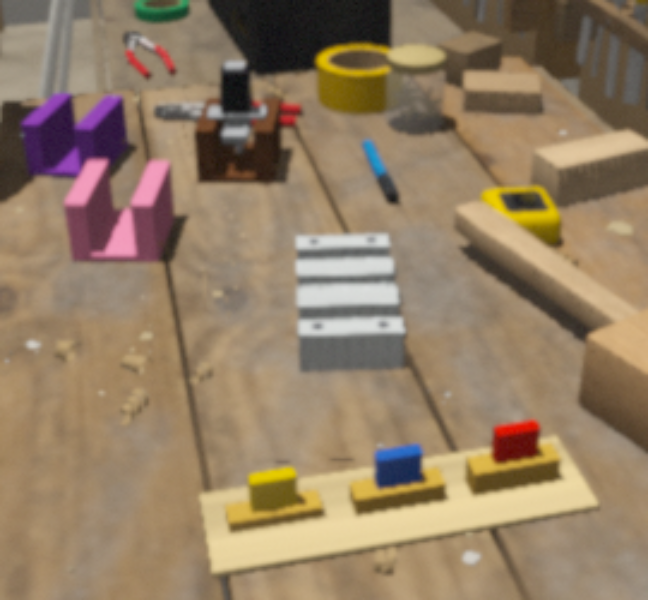

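Scene: the brown saddle stand with the gauge is at scene pixel (251,230). The look-alikes are pink (256,268) and purple (197,234). I take the dark brown one that holds the gauge. The plate is at about (350,266), and the keys run yellow, blue, red along +x. The wrist camera comes next.

step_arm(
  rows=[
    [0.03,-0.048,0,0,0,1.5],
    [0.03,-0.048,0,0,0,1.5],
    [0.03,-0.048,0,0,0,1.5],
    [0.03,-0.048,0,0,0,1.5],
    [0.03,-0.048,0,0,0,1.5],
    [0.03,-0.048,0,0,0,1.5],
    [0.03,-0.048,0,0,0,1.5],
    [0.03,-0.048,0,0,0,1.5],
    [0.03,-0.048,0,0,0,1.5],
    [0.03,-0.048,0,0,0,1.3],
    [0,0,0,0,0,0],
    [0,0,0,0,0,0],
  ],
)

```text
time: 3.15
position: [0.4596, 0.1241, 0.4046]
tool_rot: [0.001, 1.0, 0.0, -0.001]
ft_force: [-0.5, 0.2, -0.7]
grip_width: 0.087
grip_force: 0.0
```

Run:
```python
from h import *
print({k:np.round(v,4) for k,v in get_obs().items()})
c=snap("wrist"); cv2.imwrite("pics/w1.png",c["pixels"]); np.savez("w1.npz",**{k:c[k] for k in ["pixels","depth","f","cx","cy","k1","E"]})
P,uv=cloud(c)
def rect(name,sel):
    Q=P[sel]; r=cv2.minAreaRect(Q[:,:2].astype(np.float32)); print(name,sel.sum(),np.round(r[0],4),np.round(r[1],4),round(r[2],2),np.percentile(Q[:,2],[5,50,95]).round(4))
x,y,z=P.T
print("bench",np.median(z[(abs(z)<.01)]))
rect("plate top",(x>.46)&(x<.6)&(y>-.14)&(y<.06)&(z>.031)&(z<.039))
st=(x>.42)&(x<.56)&(y>.19)&(y<.34)
rect("stand top",st&(z>.055)&(z<.0625))
rect("grip top",st&(z>.108)&(z<.125))
rect("collar",st&(z>.063)&(z<.069))
```

```text
{'time': np.float64(3.15), 'q': array([ 2.8400e-02,  3.2850e-01,  1.7955e+00,  5.0000e-04,  1.0187e+00,
       -1.5411e+00]), 'joint_velocities': array([ 0.0321, -0.0078,  0.0134, -0.0015, -0.0033, -0.0016]), 'joint_torque': array([-9.25800e-01, -3.17314e+01, -1.55932e+01, -7.63000e-02,
        1.55000e-02, -3.00000e-03]), 'position': array([0.4596, 0.1241, 0.4046]), 'tool_rot': array([ 8.e-04,  1.e+00,  2.e-04, -6.e-04]), 'ft_force': array([-0.4607,  0.1984, -0.6609]), 'moment': array([-0.0288, -0.0164, -0.0262]), 'grip_force': np.float64(0.0), 'grip_width': np.float64(0.087)}
bench -0.0013656536525263885
plate top 7150 [ 0.5322 -0.0303] [0.1505 0.0816] 79.55 [0.032  0.0334 0.0346]
stand top 3936 [0.4906 0.2771] [0.0913 0.0805] 73.85 [0.0571 0.0586 0.0602]
grip top 1408 [0.4882 0.2726] [0.0268 0.0304] 76.69 [0.109  0.1134 0.1154]
collar 792 [0.4885 0.2726] [0.0268 0.0598] 75.55 [0.0631 0.0638 0.067 ]
```

View pics/w1.png

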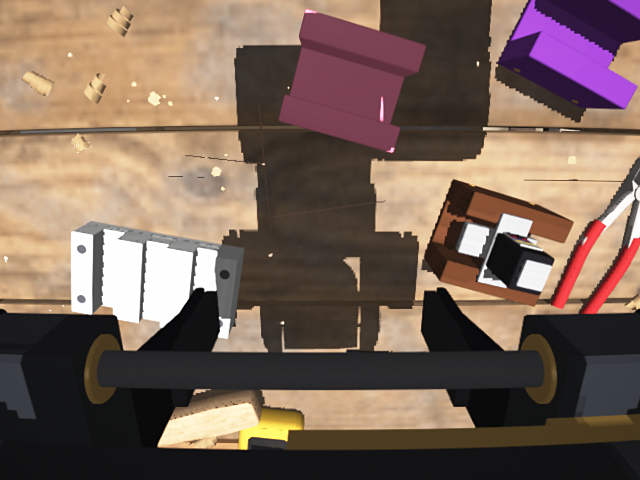

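The picture shows the brown stand with the gauge hanging at about pixel (510,250), and the plate at (155,280) with its keyways running along world x at about -10°. The look-alikes are pink at (350,80) and purple at (570,60). I go above the gauge.

step_arm(
  rows=[
    [0.005,0.025,-0.007,0,0,-2.5],
    [0.005,0.025,-0.007,0,0,-2.5],
    [0.005,0.025,-0.007,0,0,-2.5],
    [0.005,0.025,-0.007,0,0,-2.5],
    [0.005,0.025,-0.007,0,0,-2.5],
    [0.004,0.0235,-0.009,0,0,-2],
    [0,0,0,0,0,0],
    [0,0,0,0,0,0],
  ],
)

```text
time: 4.2
position: [0.4879, 0.2732, 0.3608]
tool_rot: [0.125, 0.992, -0.0, -0.0]
ft_force: [-0.3, 0.5, -0.1]
grip_width: 0.0867
grip_force: 0.0
```

```bash
cat >> h.py <<'E'
def rect(name,P,sel):
    Q=P[sel]
    if len(Q)<20: print(name,len(Q)); return
    r=cv2.minAreaRect(Q[:,:2].astype(np.float32)); print(name,len(Q),np.round(r[0],4),np.round(r[1],4),round(r[2],2),np.percentile(Q[:,2],[5,50,95]).round(4))
def state():
    o=get_obs(); T=R.from_quat(o["tool_rot"]).as_matrix()
    print("t",round(float(o["time"]),2),"pos",o["position"].round(4),"ytool",round(np.degrees(np.arctan2(T[1,1],T[0,1])),2),"z",T[:,2].round(4),"F",o["ft_force"].round(2),"M",o["moment"].round(3),"w",round(float(o["grip_width"]),4),round(float(o["grip_force"]),1))
E
python3 - <<'E'
from h import *
state()
c=snap("wrist"); cv2.imwrite("pics/w2.png",c["pixels"])
P,uv=cloud(c); x,y,z=P.T
print("bench",np.median(z[(abs(z)<.01)]))
st=(x>.42)&(x<.56)&(y>.21)&(y<.34)
for lo,hi,n in[(.055,.0625,"stand"),(.107,.125,"cap"),(.0622,.069,"collar"),(.03,.05,"shoe")]: rect(n,P,st&(z>lo)&(z<hi))
E
```

```text
t 4.2 pos [0.4879 0.2732 0.3608] ytool 75.62 z [-8.e-04 -6.e-04 -1.e+00] F [-0.3   0.52 -0.14] M [-0.024 -0.008 -0.038] w 0.0867 0.0
bench -0.0013560941700685725
stand 5671 [0.491  0.2772] [0.089  0.0804] 74.0 [0.0571 0.0585 0.0598]
cap 2201 [0.4883 0.2737] [0.0259 0.0299] 76.39 [0.1089 0.1134 0.1153]
collar 834 [0.4677 0.2788] [0.026  0.0174] 76.15 [0.0625 0.0635 0.0648]
shoe 2389 [0.4812 0.2797] [0.0896 0.0609] 74.54 [0.0322 0.048  0.0499]
```

View pics/w2.png

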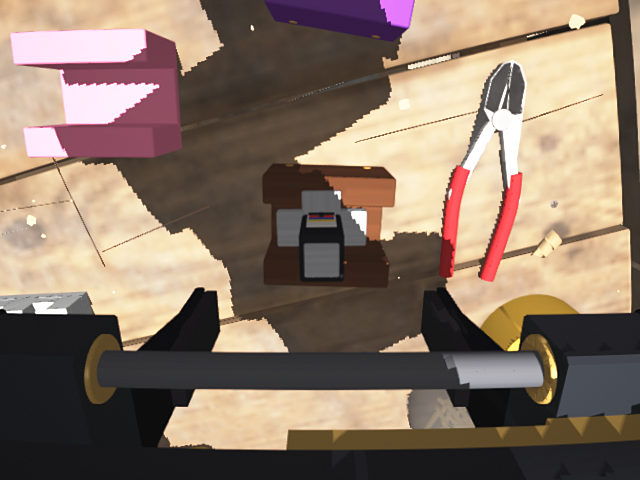

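The gauge stands between the fingers at pixel (322,250), with its scale facing the camera. The brown choice is confirmed. I descend and grip.

step_arm(
  rows=[
    [0.0005,0.0003,-0.03,0,0,0.2],
    [0,0,-0.03,0,0,0.2],
    [0,0,-0.03,0,0,0],
    [0,0,-0.014,0,0,0],
    [0,0,0,0,0,0],
  ],
)

```text
time: 4.88
position: [0.4893, 0.2725, 0.2564]
tool_rot: [0.123, 0.992, -0.0, -0.001]
ft_force: [0.2, -0.4, 0.2]
grip_width: 0.0868
grip_force: 0.0
```

step_arm(
  rows=[
    [0,0,0,0,0,0],
    [0,0,0,0,0,0],
    [0,0,0,0,0,0],
    [0,0,0,0,0,0],
    [0,0,0,0,0,0],
    [0,0,0,0,0,0],
  ],
  jaw=0.015,
  squeeze=40,
)

```text
time: 5.62
position: [0.4894, 0.273, 0.2567]
tool_rot: [0.123, 0.992, -0.0, -0.0]
ft_force: [0.5, -0.1, 0.2]
grip_width: 0.035
grip_force: 0.0
```

```bash
python3 -c "
from h import *
state()"
```

```text
t 5.62 pos [0.4894 0.273  0.2567] ytool 75.87 z [-1.e-04 -0.e+00 -1.e+00] F [ 0.52 -0.1   0.22] M [-0.039 -0.093 -0.023] w 0.035 0.0
```

step_arm(
  rows=[
    [0,0,0,0,0,0],
    [0,0,0,0,0,0],
    [0,0,0,0,0,0],
  ],
)

```text
time: 6.0
position: [0.4895, 0.273, 0.2567]
tool_rot: [0.123, 0.992, 0.0, 0.0]
ft_force: [0.5, 0.8, 0.1]
grip_width: 0.026
grip_force: 40.0
```

step_arm(
  rows=[
    [0,0,0.025,0,0,0],
    [0,0,0.05,0,0,0],
    [0,0,0.035,0,0,0],
    [0,0,0,0,0,0],
    [0,0,0,0,0,0],
  ],
)

```text
time: 6.62
position: [0.4887, 0.2727, 0.3654]
tool_rot: [0.123, 0.992, -0.001, -0.001]
ft_force: [0.4, 0.4, -2.4]
grip_width: 0.0259
grip_force: 40.0
```

```bash
python3 -c "
from h import *
state()
c=snap('wrist'); cv2.imwrite('pics/w3.png',c['pixels'])"
```

```text
t 6.62 pos [0.4887 0.2727 0.3654] ytool 75.87 z [-0.0028 -0.001  -1.    ] F [ 0.38  0.36 -2.41] M [-0.013  0.051 -0.005] w 0.0259 40.0
```

step_arm(
  rows=[
    [0.006,-0.04,0,0,0,0.7],
    [0.006,-0.045,0,0,0,0.8],
    [0.006,-0.05,0,0,0,0.8],
    [0.006,-0.05,0,0,0,0.7],
    [0.007,-0.038,0.03,0,0,0.7],
    [0,0,0,0,0,0],
    [0,0,0,0,0,0],
  ],
)

```text
time: 7.55
position: [0.5197, 0.0501, 0.3952]
tool_rot: [0.091, 0.996, 0.0, -0.002]
ft_force: [0.0, -0.4, -2.0]
grip_width: 0.0253
grip_force: 40.0
```

Run:
```python
from h import *
state()
c=snap("wrist"); cv2.imwrite("pics/w4.png",c["pixels"])
P,uv=cloud(c); x,y,z=P.T
print("bench",np.median(z[(abs(z)<.01)]))
s=(x>.46)&(x<.6)&(y>-.14)&(y<.06)
rect("top",P,s&(z>.03)&(z<.039))
# in plate frame
for cen,yaw in [((.5322,-.0303),-10.45)]:
    a=np.radians(yaw); u=np.array([np.cos(a),np.sin(a)]); v=np.array([-u[1],u[0]])
    d=P[s][:,:2]-cen; X=d@u; Y=d@v; Z=P[s][:,2]
    for y0 in np.arange(-.08,.081,.004):
        m=(abs(X)<.03)&(abs(Y-y0)<.002); print(round(y0,3),m.sum(),np.median(Z[m]).round(4) if m.any() else None,end="; ")
    # groove edges: transitions at several X
    print()
    for x0 in np.arange(-.03,.031,.015):
        m=(abs(X-x0)<.007)&(Z>.0305)
        print(round(x0,3),[ (Y[m&(Y<0)&(Y>-.03)].max().round(4) if (m&(Y<0)&(Y>-.03)).any() else None),(Y[m&(Y>0)&(Y<.03)].min().round(4) if (m&(Y>0)&(Y<.03)).any() else None)])
```

```text
t 7.55 pos [0.5197 0.0501 0.3952] ytool 79.53 z [-0.0038  0.001  -1.    ] F [ 0.04 -0.35 -2.01] M [0.016 0.046 0.001] w 0.0253 40.0
bench -0.0013222716851357674
top 7661 [ 0.5314 -0.0301] [0.1506 0.0801] 80.01 [0.0321 0.0334 0.0347]
-0.08 0 None; -0.076 42 0.0329; -0.072 306 0.0335; -0.068 301 0.0335; -0.064 308 0.0336; -0.06 306 0.0336; -0.056 847 0.0266; -0.052 281 0.0136; -0.048 285 0.0136; -0.044 280 0.0134; -0.04 79 0.0135; -0.036 31 0.0327; -0.032 301 0.0334; -0.028 315 0.0334; -0.024 302 0.0336; -0.02 311 0.0335; -0.016 319 0.0335; -0.012 449 0.033; -0.008 355 0.0237; -0.004 572 0.0247; 0.0 416 0.0238; 0.004 298 0.0236; 0.008 182 0.0236; 0.012 293 0.0334; 0.016 315 0.0335; 0.02 251 0.0334; 0.024 214 0.0334; 0.028 219 0.0335; 0.032 219 0.0334; 0.036 332 0.0199; 0.04 222 0.0184; 0.044 285 0.0186; 0.048 434 0.0197; 0.052 193 0.0189; 0.056 134 0.0335; 0.06 645 0.2613; 0.064 258 0.2491; 0.068 146 0.034; 0.072 154 0.0338; 0.076 187 0.0; 0.08 175 -0.0011; 
-0.03 [np.float64(-0.001), np.float64(0.0101)]
-0.015 [np.float64(-0.0017), np.float64(0.0102)]
0.0 [np.float64(-0.0098), np.float64(0.0099)]
0.015 [np.float64(-0.0099), np.float64(0.0102)]
0.03 [np.float64(-0.0098), np.float64(0.0104)]
```

View pics/w4.png

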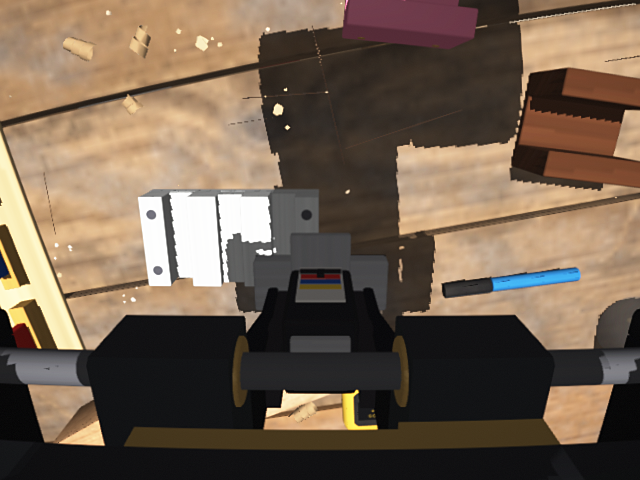

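The picture shows the gauge in hand with its scale readable at about (322,285), and the plate at (225,240). The middle keyway depth is about 10 mm from the depth image, which the gauge still has to confirm. I go above it and descend.

step_arm(
  rows=[
    [0.004,-0.025,0,0,0,0.3],
    [0.004,-0.03,0,0,0,0],
    [0.0045,-0.025,0,0,0,0],
    [0,0,-0.03,0,0,0],
    [0,0,-0.035,0,0,0],
    [0,0,-0.035,0,0,0],
    [0,0,-0.015,0,0,0],
    [0,0,0,0,0,0],
    [0,0,0,0,0,0],
    [0,0,0,0,0,0],
  ],
)

```text
time: 8.85
position: [0.5334, -0.03, 0.283]
tool_rot: [0.088, 0.996, -0.0, 0.001]
ft_force: [0.3, -0.3, -1.2]
grip_width: 0.0257
grip_force: 40.0
```

Run:
```python
from h import *
state()
c=snap("wrist"); cv2.imwrite("pics/w5.png",c["pixels"])
P,uv=cloud(c); x,y,z=P.T
T=np.array([.532,-.030]); a=np.radians(-10.2); u=np.array([np.cos(a),np.sin(a)]); v=np.array([-u[1],u[0]])
d=P[:,:2]-T; X=d@u; Y=d@v
# shoe: part visible toward the camera (X~-13), top 10mm above underside
m=(X>-.02)&(X<-.006)&(abs(Y)<.05)&(z>.04)&(z<.11)
for z0 in np.arange(.04,.11,.003):
    k=m&(abs(z-z0)<.0015)
    if k.sum()>5: print(round(z0,3),k.sum(),X[k].min().round(4),X[k].max().round(4),Y[k].min().round(4),Y[k].max().round(4))
```

```text
t 8.85 pos [ 0.5334 -0.03    0.283 ] ytool 79.89 z [ 2.6e-03 -7.0e-04 -1.0e+00] F [ 0.28 -0.29 -1.18] M [ 0.033  0.029 -0.02 ] w 0.0257 40.0
0.067 48 -0.0119 -0.011 -0.0313 0.0317
0.07 149 -0.0123 -0.011 -0.0316 0.0316
0.073 172 -0.0126 -0.0071 -0.0316 0.0315
0.076 904 -0.0126 -0.006 -0.0318 0.0317
0.079 14 -0.0106 -0.0061 -0.0268 0.0297
0.088 273 -0.02 -0.0111 -0.0129 0.0131
0.091 568 -0.02 -0.0117 -0.0128 0.0129
0.094 67 -0.0154 -0.0116 -0.0129 0.0131
0.097 141 -0.017 -0.0084 -0.0127 0.0201
0.1 330 -0.0171 -0.0066 -0.0216 0.0211
0.103 344 -0.0172 -0.0067 -0.0217 0.0218
0.106 302 -0.0165 -0.0066 -0.0216 0.0214
0.109 290 -0.0161 -0.0067 -0.0216 0.0215
```

step_arm(
  rows=[
    [0,0,-0.006,0,0,0],
    [0,0,-0.006,0,0,0],
    [0,0,-0.004,0,0,0],
    [0,0,0,0,0,0],
  ],
)

```text
time: 9.4
position: [0.5327, -0.03, 0.2652]
tool_rot: [0.088, 0.996, 0.0, -0.001]
ft_force: [0.3, -0.0, -1.6]
grip_width: 0.0259
grip_force: 40.0
```

step_arm(
  rows=[
    [0,0,-0.002,0,0,0],
    [0,0,-0.002,0,0,0],
    [0,0,-0.002,0,0,0],
    [0,0,-0.002,0,0,0],
    [0,0,0,0,0,0],
  ],
)

```text
time: 10.02
position: [0.533, -0.03, 0.2578]
tool_rot: [0.088, 0.996, -0.0, 0.0]
ft_force: [-0.5, 1.0, 2.1]
grip_width: 0.0255
grip_force: 40.0
```

step_arm(
  rows=[
    [0,0,-0.002,0,0,0],
    [0,0,-0.002,0,0,0],
    [0,0,-0.0015,0,0,0],
    [0,0,-0.001,0,0,0],
    [0,0,0,0,0,0],
  ],
)

```text
time: 10.65
position: [0.533, -0.03, 0.2513]
tool_rot: [0.088, 0.996, 0.0, 0.0]
ft_force: [-0.8, 0.2, 3.6]
grip_width: 0.0257
grip_force: 40.0
```

step_arm(
  rows=[
    [0,0,-0.0005,0,0,0],
    [0,0,-0.0005,0,0,0],
    [0,0,-0.0005,0,0,0],
    [0,0,0,0,0,0],
  ],
)

```text
time: 11.15
position: [0.533, -0.03, 0.2504]
tool_rot: [0.088, 0.996, -0.0, 0.0]
ft_force: [-1.0, -0.3, 9.3]
grip_width: 0.0257
grip_force: 40.0
```

step_arm(
  rows=[
    [0,0,-0.0005,0,0,0],
    [0,0,-0.0005,0,0,0],
    [0,0,0,0,0,0],
  ],
)

```text
time: 11.52
position: [0.5329, -0.03, 0.2504]
tool_rot: [0.088, 0.996, -0.0, 0.0]
ft_force: [-2.5, 1.2, 16.3]
grip_width: 0.0259
grip_force: 40.0
```

step_arm(
  rows=[
    [0,0,0.0004,0,0,0],
    [0,0,0,0,0,0],
  ],
)

```text
time: 11.78
position: [0.533, -0.03, 0.2504]
tool_rot: [0.088, 0.996, -0.0, 0.0]
ft_force: [-2.1, 0.4, 13.3]
grip_width: 0.0254
grip_force: 40.0
```

step_arm(
  rows=[
    [0,0,0,0,0,0],
    [0,0,0,0,0,0],
    [0,0,0,0,0,0],
    [0,0,0,0,0,0],
  ],
)

```text
time: 12.28
position: [0.533, -0.03, 0.2504]
tool_rot: [0.088, 0.996, -0.0, 0.0]
ft_force: [-2.1, 1.1, 12.4]
grip_width: 0.0258
grip_force: 40.0
```

Run:
```python
from h import *
state()
c=snap("wrist"); cv2.imwrite("pics/w6.png",cv2.resize(c["pixels"][200:320,220:420],(800,480)))
state()
```

```text
t 12.28 pos [ 0.533  -0.03    0.2504] ytool 79.88 z [ 8.e-04 -3.e-04 -1.e+00] F [-2.1   1.08 12.36] M [ 0.05   0.43  -0.051] w 0.0258 40.0
t 12.32 pos [ 0.5329 -0.03    0.2504] ytool 79.88 z [ 8.e-04 -3.e-04 -1.e+00] F [-1.12  1.31 12.77] M [ 0.121  0.449 -0.055] w 0.0255 40.0
```

View pics/w6.png

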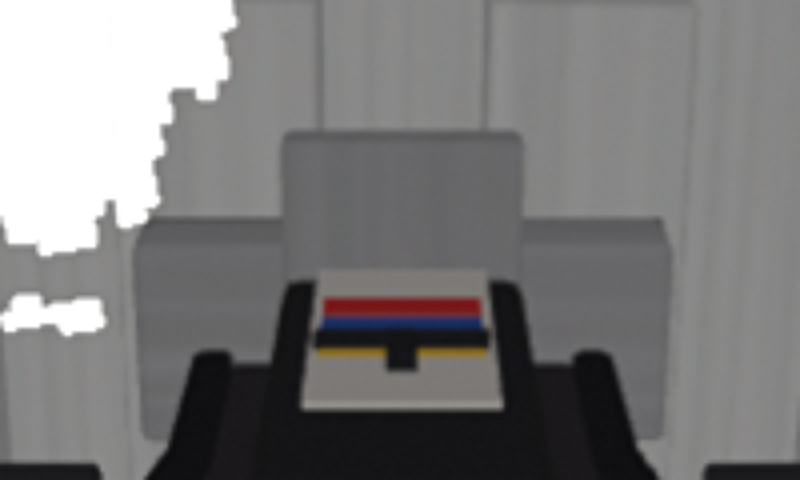

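step_arm(
  rows=[
    [0,0,0,0,0,0],
    [0,0,0,0,0,0],
    [0,0,0,0,0,0],
    [0,0,0,0,0,0],
  ],
)

```text
time: 12.82
position: [0.533, -0.03, 0.2504]
tool_rot: [0.088, 0.996, -0.0, 0.0]
ft_force: [-1.9, 0.3, 12.5]
grip_width: 0.0259
grip_force: 40.0
```

The pointer stands on the yellow band at crop pixel (400,345), so the depth is 10 mm, matching the depth image (9.9 mm). I lift and return the gauge.

step_arm(
  rows=[
    [0,0,0.005,0,0,0],
    [0,0,0.01,0,0,0],
    [0,0,0.03,0,0,0],
    [0,0,0.04,0,0,0],
    [-0.006,0.04,0.03,0,0,-0.5],
    [-0.007,0.05,0,0,0,-0.6],
    [-0.007,0.05,0,0,0,-0.7],
    [-0.007,0.05,0,0,0,-0.7],
    [-0.007,0.05,0,0,0,-0.7],
    [-0.006,0.04,0,0,0,-0.6],
    [-0.0025,0.0245,0,0,0,-0.2],
    [0,0,0,0,0,0],
  ],
)

```text
time: 14.32
position: [0.4895, 0.276, 0.3634]
tool_rot: [0.121, 0.993, -0.0, -0.001]
ft_force: [0.4, -0.2, -2.3]
grip_width: 0.0257
grip_force: 40.0
```

step_arm(
  rows=[
    [0,0,0,0,0,0],
    [0,0,0,0,0,0],
  ],
)

```text
time: 14.58
position: [0.4905, 0.2735, 0.3639]
tool_rot: [0.124, 0.992, -0.0, -0.0]
ft_force: [-0.0, -0.1, -2.5]
grip_width: 0.0262
grip_force: 40.0
```

Run:
```python
from h import *
state()
c=snap("wrist"); cv2.imwrite("pics/w7.png",c["pixels"])
P,uv=cloud(c); x,y,z=P.T
T=np.array([.491,.277]); a=np.radians(-15.5); u=np.array([np.cos(a),np.sin(a)]); v=np.array([-u[1],u[0]])
d=P[:,:2]-T; X=d@u; Y=d@v
near=(abs(X)<.06)&(abs(Y)<.06)
rect("stand",P,near&(z>.055)&(z<.0625))
for z0 in np.arange(.14,.185,.003):
    k=near&(abs(z-z0)<.0015)
    if k.sum()>20: print(round(z0,3),k.sum(),X[k].min().round(4),X[k].max().round(4),Y[k].min().round(4),Y[k].max().round(4))
```

```text
t 14.57 pos [0.4905 0.2735 0.3639] ytool 75.8 z [-8.e-04 -6.e-04 -1.e+00] F [-0.04 -0.07 -2.52] M [0.008 0.013 0.008] w 0.0262 40.0
stand 3813 [0.4813 0.2801] [0.0895 0.0605] 74.37 [0.0571 0.0585 0.0597]
0.149 99 -0.0144 -0.0122 -0.0353 0.0274
0.152 160 -0.0144 -0.0121 -0.0355 0.0274
0.155 795 -0.0143 0.0132 -0.0359 0.0281
0.158 1809 -0.0143 0.0127 -0.0357 0.0278
0.167 98 -0.0307 -0.0295 -0.0172 0.0083
0.17 1836 -0.0308 -0.0127 -0.0174 0.009
0.173 297 -0.0305 -0.0143 -0.0168 0.0086
0.176 64 -0.017 -0.013 -0.017 0.0085
0.179 250 -0.0186 -0.0078 -0.0247 0.0176
0.182 288 -0.0186 -0.0079 -0.0257 0.0177
```

step_arm(
  rows=[
    [0.001,0.003,-0.02,0,0,-0.4],
    [0,0,-0.03,0,0,-0.4],
    [0,0,-0.03,0,0,-0.4],
    [0,0,-0.018,0,0,0],
    [0,0,-0.004,0,0,0],
    [0,0,0,0,0,0],
    [0,0,0,0,0,0],
  ],
)

```text
time: 15.5
position: [0.4919, 0.2774, 0.2631]
tool_rot: [0.134, 0.991, 0.0, 0.001]
ft_force: [-0.0, 0.1, -1.6]
grip_width: 0.0257
grip_force: 40.0
```

step_arm(
  rows=[
    [0,0,-0.001,0,0,0],
    [0,0,-0.001,0,0,0],
    [0,0,-0.001,0,0,0],
    [0,0,0,0,0,0],
    [0,0,0,0,0,0],
  ],
)

```text
time: 16.12
position: [0.4914, 0.2775, 0.2591]
tool_rot: [0.133, 0.991, -0.0, -0.0]
ft_force: [0.1, -0.1, -2.1]
grip_width: 0.0258
grip_force: 40.0
```

step_arm(
  rows=[
    [0,0,-0.001,0,0,0],
    [0,0,-0.001,0,0,0],
    [0,0,0,0,0,0],
    [0,0,0,0,0,0],
  ],
)

```text
time: 16.62
position: [0.4914, 0.2775, 0.2571]
tool_rot: [0.133, 0.991, -0.0, -0.0]
ft_force: [-0.2, 0.1, -2.0]
grip_width: 0.0257
grip_force: 40.0
```

step_arm(
  rows=[
    [0,0,-0.0005,0,0,0],
    [0,0,-0.0005,0,0,0],
    [0,0,0,0,0,0],
  ],
)

```text
time: 17.0
position: [0.4914, 0.2775, 0.2567]
tool_rot: [0.133, 0.991, 0.0, 0.0]
ft_force: [-1.3, -1.7, 3.6]
grip_width: 0.0259
grip_force: 40.0
```

step_arm(
  rows=[
    [0,0,0,0,0,0],
    [0,0,0,0,0,0],
    [0,0,0,0,0,0],
    [0,0,0,0,0,0],
  ],
  jaw=0.087,
)

```text
time: 17.5
position: [0.4914, 0.2775, 0.256]
tool_rot: [0.133, 0.991, -0.0, -0.0]
ft_force: [-0.4, 0.3, -0.3]
grip_width: 0.0576
grip_force: 0.0
```

step_arm(
  rows=[
    [0,0,0.02,0,0,0],
    [0,0,0.04,0,0,0],
    [0,0,0.05,0,0,0],
    [0,0,0.03,0,0,0],
    [0,0,0,0,0,0],
  ],
)

```text
time: 18.12
position: [0.492, 0.2777, 0.3988]
tool_rot: [0.133, 0.991, 0.001, 0.003]
ft_force: [0.9, -0.4, -0.6]
grip_width: 0.0867
grip_force: 0.0
```

Run:
```python
from h import *
state()
c=snap("wrist"); cv2.imwrite("pics/w8.png",c["pixels"])
P,uv=cloud(c); x,y,z=P.T
st=(x>.42)&(x<.56)&(y>.21)&(y<.34)
for lo,hi,n in[(.055,.0622,"stand"),(.107,.125,"cap"),(.0622,.069,"collar")]: rect(n,P,st&(z>lo)&(z<hi))
```

```text
t 18.12 pos [0.492  0.2777 0.3988] ytool 74.68 z [ 0.0061  0.002  -1.    ] F [ 0.93 -0.37 -0.6 ] M [ 0.055  0.003 -0.025] w 0.0867 0.0
stand 4776 [0.4906 0.2774] [0.0902 0.0795] 74.09 [0.0571 0.0586 0.0599]
cap 1720 [0.4906 0.2779] [0.0259 0.0304] 74.01 [0.109  0.1133 0.1153]
collar 626 [0.4694 0.2833] [0.0255 0.0154] 74.82 [0.0625 0.0636 0.0648]
```

step_arm(
  rows=[
    [-0.006,-0.04,0,0,0,1.5],
    [-0.006,-0.05,0,0,0,1.5],
    [-0.006,-0.055,0,0,0,1.5],
    [-0.006,-0.055,0,0,0,1.5],
    [-0.006,-0.055,0,0,0,1.5],
    [-0.006,-0.055,0,0,0,1.5],
    [-0.006,-0.055,0,0,0,1.5],
    [-0.006,-0.055,-0.02,0,0,1.5],
    [-0.006,-0.05,-0.02,0,0,1.5],
    [-0.006,-0.008,0,0,0,1],
    [0,0,0,0,0,0],
    [0,0,0,0,0,0],
  ],
)

```text
time: 19.68
position: [0.4312, -0.1998, 0.3554]
tool_rot: [0.007, 1.0, 0.001, -0.001]
ft_force: [0.5, 0.5, 0.9]
grip_width: 0.0873
grip_force: 0.0
```

```bash
cat > key.py <<'E'
from h import *
state()
c=snap("wrist"); cv2.imwrite("pics/key.png",c["pixels"])
P,uv=cloud(c); x,y,z=P.T
hsv=cv2.cvtColor(c["pixels"],cv2.COLOR_BGR2HSV)[uv[:,1],uv[:,0]].astype(int)
s=(x>.37)&(x<.49)&(y>-.31)&(y<-.2)
rect("bar+",P,s&(z>.0095)&(z<.018)); rect("fin top",P,s&(z>.037)&(z<.045)); rect("fin",P,s&(z>.02)&(z<.045))
rect("board",P,(x>.35)&(x<.65)&(y>-.33)&(y<-.18)&(z>.002)&(z<.0075))
E
python3 key.py
```

```text
t 19.68 pos [ 0.4312 -0.1998  0.3554] ytool 89.18 z [-0.0015  0.0014 -1.    ] F [0.47 0.46 0.89] M [ 0.026  0.047 -0.071] w 0.0873 0.0
bar+ 1145 [ 0.4463 -0.2755] [0.0873 0.0686] 0.07 [0.0112 0.0143 0.016 ]
fin top 553 [ 0.4318 -0.2502] [0.03   0.0104] 1.06 [0.0386 0.0402 0.0414]
fin 774 [ 0.4532 -0.2513] [0.0162 0.073 ] 87.22 [0.0207 0.0398 0.0413]
board 14384 [ 0.5135 -0.2654] [0.0955 0.2507] 89.98 [0.0033 0.0045 0.0057]
```

View pics/key.png

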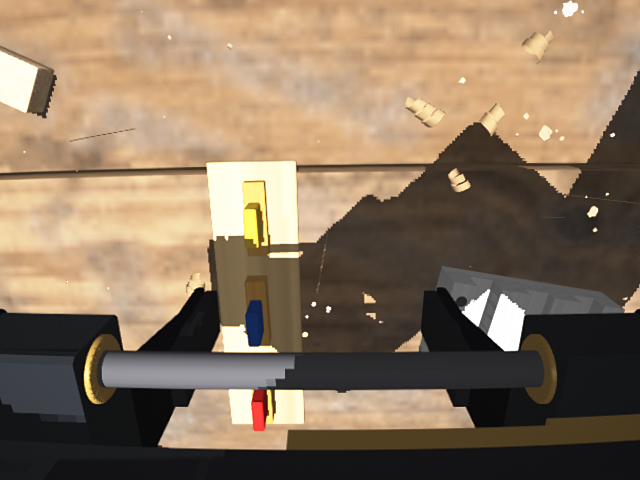

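The yellow key, with fin at (253,225), stands nearest on the board, with blue at (255,320) and red at (260,410). I move above the yellow key and measure again.

step_arm(
  rows=[
    [0,-0.02,-0.02,0,0,0],
    [0,-0.02,-0.03,0,0,0],
    [0.0005,-0.0105,-0.025,0,0,0.8],
    [0,0,0,0,0,0],
    [0,0,0,0,0,0],
  ],
)

```text
time: 20.35
position: [0.4322, -0.2502, 0.2818]
tool_rot: [-0.0, 1.0, -0.0, 0.0]
ft_force: [-0.9, -0.0, -0.2]
grip_width: 0.0871
grip_force: 0.0
```

```bash
cat > key.py <<'E'
from h import *
state()
c=snap("wrist")
P,uv=cloud(c); x,y,z=P.T
s=(abs(x-.432)<.037)&(abs(y+.25)<.016)
rect("bar",P,s&(z>.0115)&(z<.018)); rect("fin top",P,s&(z>.037)&(z<.045))
rect("key all",P,s&(z>.009)&(z<.045))
E
python3 key.py
```

```text
t 20.35 pos [ 0.4322 -0.2502  0.2818] ytool 90.02 z [ 3.e-04 -1.e-04 -1.e+00] F [-0.87 -0.05 -0.17] M [ 0.041  0.038 -0.059] w 0.0871 0.0
bar 1518 [ 0.4322 -0.2503] [0.0603 0.0167] 0.71 [0.0133 0.0145 0.0155]
fin top 893 [ 0.4318 -0.2504] [0.0297 0.0096] 0.4 [0.0388 0.0403 0.0414]
key all 2598 [ 0.4321 -0.2504] [0.0605 0.0169] 0.48 [0.0134 0.0151 0.041 ]
```

step_arm(
  rows=[
    [0,0,-0.025,0,0,0.5],
    [0,0,-0.03,0,0,0],
    [0,0,-0.02,0,0,0],
    [0,0,-0.005,0,0,0],
    [0,0,0,0,0,0],
  ],
)

```text
time: 21.02
position: [0.4322, -0.2509, 0.2019]
tool_rot: [-0.004, 1.0, -0.0, 0.0]
ft_force: [0.1, 0.1, 0.4]
grip_width: 0.087
grip_force: 0.0
```

step_arm(
  rows=[
    [0,0,0,0,0,0],
    [0,0,0,0,0,0],
    [0,0,0,0,0,0],
    [0,0,0,0,0,0],
    [0,0,0,0,0,0],
    [0,0,0,0,0,0],
    [0,0,0,0,0,0],
    [0,0,0,0,0,0],
    [0,0,0,0,0,0],
    [0,0,0,0,0,0],
  ],
  jaw=0.002,
  squeeze=20,
)

```text
time: 22.28
position: [0.4319, -0.251, 0.2011]
tool_rot: [-0.004, 1.0, 0.0, -0.0]
ft_force: [-0.4, 0.3, -1.3]
grip_width: 0.0099
grip_force: 20.0
```

```bash
python3 -c "
from h import *
state()"
```

```text
t 22.27 pos [ 0.4319 -0.251   0.2011] ytool 90.47 z [-2.e-04  2.e-04 -1.e+00] F [-0.42  0.33 -1.25] M [-0.    -0.011 -0.006] w 0.0099 20.0
```

step_arm(
  rows=[
    [0,0,0.015,0,0,0],
    [0,0,0.04,0,0,0],
    [0.01,0.02,0.035,0,0,-1.5],
    [0.02,0.045,0,0,0,-1.8],
    [0.02,0.045,0,0,0,-1.8],
    [0.02,0.045,0,0,0,-1.8],
    [0.02,0.045,0,0,0,-1.8],
    [0.01,0.021,0,0,0,-1.8],
    [0,0,0,0,0,0],
    [0,0,0,0,0,0],
  ],
)

```text
time: 23.52
position: [0.5315, -0.0304, 0.2916]
tool_rot: [0.087, 0.996, -0.0, -0.0]
ft_force: [-0.7, 1.0, -1.4]
grip_width: 0.0099
grip_force: 20.0
```

```bash
cat > fit.py <<'E'
from h import *
state()
c=snap("wrist"); cv2.imwrite("pics/fit.png",c["pixels"])
P,uv=cloud(c); x,y,z=P.T
T=np.array([.532,-.030]); a=np.radians(-10.2); u=np.array([np.cos(a),np.sin(a)]); v=np.array([-u[1],u[0]])
d=P[:,:2]-T; X=d@u; Y=d@v
s=(abs(X)<.06)&(abs(Y)<.09)
rect("plate top",P,s&(z>.030)&(z<.039))
zb=get_obs()["position"][2]-.1951+.010-.0014
kb=(abs(X)<.06)&(abs(Y)<.02)&(abs(z-zb)<.003); rect("bar",P,kb)
print("key face Y",np.percentile(Y[kb],[0,1,99,100]).round(4),"X",X[kb].min().round(4))
for x0 in np.arange(-.04,.03,.006):
    m=(abs(X-x0)<.003)
    t=m&(abs(z-.0335)<.002); k=m&kb
    lo=t&(Y<-.003)&(Y>-.03); hi=t&(Y>.003)&(Y<.03)
    print(round(x0,3),"groove",*(Y[lo].max().round(4) if lo.any() else None,Y[hi].min().round(4) if hi.any() else None),"key",(Y[k].min().round(4),Y[k].max().round(4)) if k.any() else None)
E
python3 fit.py
```

```text
t 23.52 pos [ 0.5315 -0.0304  0.2916] ytool 80.0 z [-1.e-04 -4.e-04 -1.e+00] F [-0.69  0.96 -1.36] M [0.02  0.007 0.036] w 0.0099 20.0
plate top 18067 [ 0.5322 -0.0304] [0.1507 0.0808] 79.33 [0.0323 0.0335 0.0346]
bar 1764 [ 0.5126 -0.0277] [0.0247 0.0219] 80.22 [0.1038 0.105  0.1062]
key face Y [-0.0134 -0.0089  0.0076  0.0113] X -0.0304
-0.04 groove -0.0101 0.0103 key None
-0.034 groove -0.0101 0.0103 key None
-0.028 groove -0.0101 0.0104 key (np.float64(-0.0093), np.float64(0.0078))
-0.022 groove -0.0101 0.01 key (np.float64(-0.0089), np.float64(0.0075))
-0.016 groove -0.0102 0.0101 key (np.float64(-0.0089), np.float64(0.0076))
-0.01 groove -0.0102 0.0102 key (np.float64(-0.0134), np.float64(0.0113))
-0.004 groove -0.0126 0.0115 key None
0.002 groove -0.0127 0.0115 key None
0.008 groove -0.0127 0.0117 key None
0.014 groove -0.0128 0.0118 key None
0.02 groove -0.0129 0.0119 key None
0.026 groove -0.013 0.012 key None
```

View pics/fit.png

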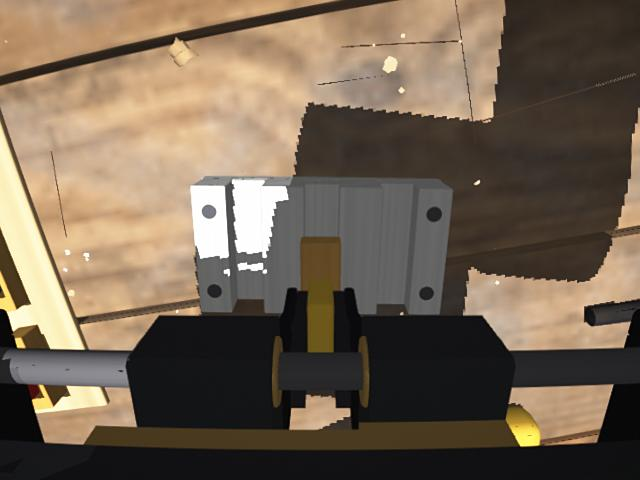

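The picture shows the yellow key in hand over the middle keyway at pixel (321,260), nearly aligned. I shift it 0.8 mm across, lower it and measure again.

step_arm(
  rows=[
    [0.0003,0.0008,-0.02,0,0,0],
    [0,0,-0.02,0,0,0],
    [0,0,-0.011,0,0,0],
    [0,0,0,0,0,0],
    [0,0,0,0,0,0],
  ],
)

```text
time: 24.2
position: [0.5324, -0.0296, 0.2406]
tool_rot: [0.088, 0.996, -0.0, 0.0]
ft_force: [0.1, -0.3, -0.8]
grip_width: 0.01
grip_force: 20.0
```

```bash
python3 fit.py
```

```text
t 24.2 pos [ 0.5324 -0.0296  0.2406] ytool 79.94 z [ 8.e-04 -3.e-04 -1.e+00] F [ 0.08 -0.3  -0.76] M [ 0.007  0.011 -0.009] w 0.01 20.0
plate top 20459 [ 0.5207 -0.0283] [0.1506 0.0572] 79.61 [0.0323 0.0335 0.0346]
bar 1785 [ 0.5138 -0.0264] [0.0251 0.0217] 78.68 [0.0528 0.0541 0.0552]
key face Y [-0.0124 -0.008   0.0087  0.0127] X -0.0295
-0.04 groove -0.0099 0.0103 key None
-0.034 groove -0.0099 0.01 key None
-0.028 groove -0.01 0.0101 key (np.float64(-0.0083), np.float64(0.0088))
-0.022 groove -0.01 0.0102 key (np.float64(-0.0078), np.float64(0.0085))
-0.016 groove -0.0102 0.0099 key (np.float64(-0.0079), np.float64(0.0086))
-0.01 groove -0.0102 0.0099 key (np.float64(-0.0124), np.float64(0.0127))
-0.004 groove -0.0102 0.01 key None
0.002 groove -0.0104 0.0101 key None
0.008 groove -0.0167 0.0175 key None
0.014 groove -0.0178 0.0186 key None
0.02 groove None None key None
0.026 groove None None key None
```

step_arm(
  rows=[
    [0,-0.0003,-0.003,0,0,0],
    [0,0,-0.003,0,0,0],
    [0,0,-0.003,0,0,0],
    [0,0,-0.002,0,0,0],
    [0,0,-0.001,0,0,0],
    [0,0,0,0,0,0],
  ],
)

```text
time: 25.0
position: [0.5322, -0.0295, 0.228]
tool_rot: [0.087, 0.996, 0.0, -0.0]
ft_force: [1.2, -0.4, -2.1]
grip_width: 0.0099
grip_force: 20.0
```

step_arm(
  rows=[
    [0,0,-0.002,0,0,0],
    [0,0,-0.002,0,0,0],
    [0,0,-0.0015,0,0,0],
    [0,0,0,0,0,0],
  ],
)

```text
time: 25.5
position: [0.5322, -0.0295, 0.2225]
tool_rot: [0.087, 0.996, 0.0, -0.0]
ft_force: [-0.2, -0.6, -1.0]
grip_width: 0.0096
grip_force: 20.0
```

In the groove without contact; down the last 2.5 mm.

step_arm(
  rows=[
    [0,0,-0.001,0,0,0],
    [0,0,-0.0005,0,0,0],
    [0,0,-0.0005,0,0,0],
    [0,0,0,0,0,0],
  ],
)

```text
time: 26.0
position: [0.5322, -0.0295, 0.2206]
tool_rot: [0.087, 0.996, -0.0, -0.0]
ft_force: [-0.1, 0.7, -0.1]
grip_width: 0.0098
grip_force: 20.0
```

step_arm(
  rows=[
    [0,0,-0.0005,0,0,0],
    [0,0,0,0,0,0],
  ],
)

```text
time: 26.25
position: [0.5322, -0.0295, 0.2201]
tool_rot: [0.087, 0.996, -0.0, -0.0]
ft_force: [-0.2, -0.0, -0.0]
grip_width: 0.0096
grip_force: 20.0
```

step_arm(
  rows=[
    [0,0,-0.0005,0,0,0],
    [0,0,0,0,0,0],
  ],
)

```text
time: 26.5
position: [0.5322, -0.0295, 0.2201]
tool_rot: [0.087, 0.996, -0.0, 0.0]
ft_force: [-0.4, 0.8, 4.6]
grip_width: 0.0099
grip_force: 20.0
```

step_arm(
  rows=[
    [0,0,0,0,0,0],
    [0,0,0,0,0,0],
    [0,0,0,0,0,0],
    [0,0,0,0,0,0],
  ],
  jaw=0.06,
)

```text
time: 27.0
position: [0.5322, -0.0295, 0.2195]
tool_rot: [0.087, 0.996, -0.0, -0.0]
ft_force: [-1.2, 0.1, 0.1]
grip_width: 0.0424
grip_force: 0.0
```

step_arm(
  rows=[
    [0,0,0.015,0,0,0],
    [0,0,0.035,0,0,0],
    [0,0,0.05,0,0,0],
    [0,0,0.04,0,0,0],
    [0,0,0,0,0,0],
    [0,0,0,0,0,0],
  ],
)

```text
time: 27.75
position: [0.5317, -0.0294, 0.3598]
tool_rot: [0.087, 0.996, 0.0, -0.0]
ft_force: [0.2, -0.2, -0.1]
grip_width: 0.0599
grip_force: 0.0
```

Run:
```python
from h import *
state()
c=snap("wrist"); cv2.imwrite("pics/end.png",c["pixels"])
P,uv=cloud(c); x,y,z=P.T
T=np.array([.532,-.030]); a=np.radians(-10.2); u=np.array([np.cos(a),np.sin(a)]); v=np.array([-u[1],u[0]])
d=P[:,:2]-T; X=d@u; Y=d@v
rect("fin",P,(abs(X)<.03)&(abs(Y)<.02)&(z>.05)&(z<.065))
for n,m in dict(barneg=(X<-.018)&(X>-.028)&(abs(Y)<.006),barpos=(X>.018)&(X<.028)&(abs(Y)<.006),rib=(abs(X)<.028)&(Y>.015)&(Y<.03),rib2=(abs(X)<.028)&(Y<-.015)&(Y>-.03)).items():
    print(n,m.sum(),np.median(z[m]).round(4) if m.any() else None)
hsv=cv2.cvtColor(c["pixels"],cv2.COLOR_BGR2HSV)[uv[:,1],uv[:,0]].astype(int)
b=(hsv[:,1]>90)&(abs(z-.0335)<.003)&(abs(X)<.06)&(abs(Y)<.012)
print("bar X",np.percentile(X[b],[1,99]).round(4),"Y",np.percentile(Y[b],[1,99]).round(4))
```

```text
t 27.75 pos [ 0.5317 -0.0294  0.3598] ytool 79.97 z [-3.e-04  1.e-04 -1.e+00] F [ 0.23 -0.21 -0.11] M [0.027 0.01  0.021] w 0.0599 0.0
fin 608 [ 0.5322 -0.0294] [0.0091 0.03  ] 80.06 [0.056  0.0593 0.0603]
barneg 3851 0.2794
barpos 98 0.0334
rib 6016 0.2761
rib2 5759 0.2756
bar X [-0.0295  0.0291] Y [-0.0079  0.0087]
```

View pics/end.png

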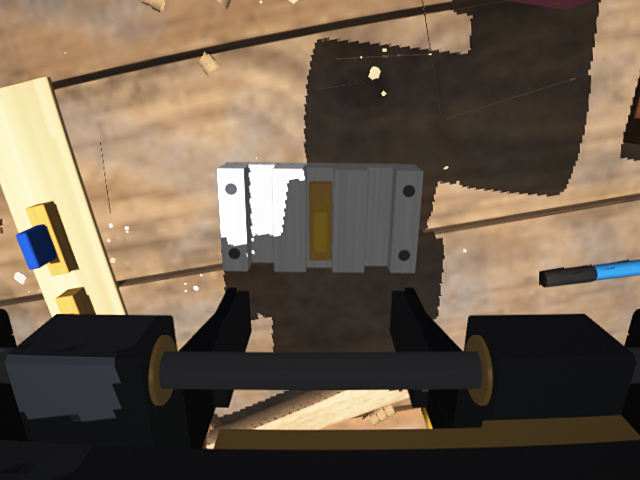

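The yellow key lies flush in the middle keyway at pixel (320,225). Its brass reads 33.4 mm against 33.5 mm for the plate, it is 0.4 mm off centre across, and it sits well within the ends. The gripper is clear, so I hand in.

```bash
python3 -c "
from rig import hand_in
print(hand_in())"
```

```text
the job is handed in; nothing more can be done
None
```

The middle keyway measured 10 mm deep; I hung the gauge back in the brown stand, laid the yellow key flush in the keyway and let go, and handed the job in at about 28 s of robot time. No verdict was returned.

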